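# Fit the feeler blade and hold the gauge boom at its mark

### The job

Take the yellow-handled gauge blade from the wooden rack, push it into the slot in the end of the boom of the bowl gauge right down to its shoulder, and let go of it. Then press the green lock button fully down to free the boom, draw the boom out by its black grip post until its red pointer is level with the red cursor on the scale, and finish still holding the post there, because the sprung boom runs back when it is let go. Do not shift the cursor or disturb the other blades and things on the bench.

Things in the scene. Friction and masses are not known exactly. Their poses are not given: they have to be found in the camera images.
- gauge: Bowl gauge stand fixed to the bench: dark steel base plate 395 x 114 mm, 10 mm thick; green sleeve 180 x 44 mm, its top 76 mm above the bench; white scale rail 200 x 30 mm with black lines every 10 mm, rail top 54 mm high. Origin on the bench under the boom's centre line; x = the way the boom extends, z up. The sleeve spans x -150 to +30, the rail x 35 to 235 and y 31 to 61, the base plate x -155 to 240 and y -43 to 71.
- boom: Telescoping boom (0.5 kg) that slides out of the sleeve along the gauge's x by 0 to 160 mm. It starts fully in, where its origin and axes coincide with the gauge's. Locked by a bolt (1 mm play) until the green button is pressed. Once free, a spring always pulls it back in, with 3 N when fully in and 5.5 N when fully out. At its end is a grey head block 60 x 40 x 40 mm, top 76 mm above the bench, with the blade slot; behind it the black grip post.
- slot (a point): Centre of the mouth of the vertical through slot in the top face of the boom's grey head block, 76 mm above the bench. The slot is 28 mm long along the boom's x and 8 mm wide, with a 1.5 mm chamfer; 65 mm ahead of the grip post. The point's axes are the boom's.
- grip (a point): Point on the axis of the upright black grip post on the boom, 105 mm above the bench, the height to grip at. Post 22 mm along the boom's x, 20 mm across (y), its top 128 mm and its foot 76 mm above the bench.
- pointer (a point): Tip of the thin red pointer beside the grip post, that reaches over the scale rail (a painted strip that cannot be felt). It moves with the boom; same place along the boom as the grip post.
- cursor_line (a point): The red cursor clipped on the outer edge of the scale rail; the point is on its middle line, top, 56 mm above the bench; cursor 10 mm long along the scale, top 58 mm high. It stiffly stays where it has been set (20 N to shift), 55 to 135 mm farther along the gauge's x than the pointer is at the start. Axes as the gauge's.
- lock (a joint): Green lock button on top of the sleeve: 0 = up (boom locked), 0.008 m = fully down. Needs 4 N and stays down where it is pushed; the boom is free from 0.005 on.
- lock_top (a point): Centre of the top of the green button, 22 mm diameter, 93 mm above the bench when up, 85 mm when fully down. Pressed straight down.
- rack: Wooden block 56 x 170 x 55 mm fixed on the bench, with three through slots at y -50, 0 and +50 mm, each 8 mm (x) by 28 mm (y), holding three blades upright. Origin under its centre, on the bench.
- yellow_blade: Loose gauge blade, 60 g, with a yellow handle, standing in one of the three slots of the rack, any of them. Origin at the tip of the steel (bottom), z up along it. Steel 4 mm thick (x), 24 mm wide (y), 45 mm from tip to shoulder, the last 6 mm narrowed to 3 x 17 mm; handle 14 mm thick (x), 30 mm wide (y), from z = 45 to 95 mm. In the rack the handle's underside, the shoulder, rests on the rack's top. It fits the boom's slot either way round, its y along the boom's x.
- blade_shoulder (a point): Middle of the yellow blade's shoulder (underside of its handle), 45 mm above its tip. Fully home, it lies at the slot's mouth.
- blue_blade: Same blade with a blue handle, in another slot of the rack; stays there.
- white_blade: Same blade with a white handle, in another slot of the rack; stays there.
- bowl: Turned wooden bowl, 110 mm across, 55 mm high, at the far side. Leave alone.
- wax_tin: Orange tin, 72 mm across, 60 mm high, at the far side. Leave alone.
- sanding_block: Cork sanding block 60 x 100 x 35 mm, near the robot. Leave alone.
- blank: Round wooden bowl blank, 100 mm across, 54 mm high, at the far side. Leave alone.
- gouge: Turning tool with a dark wooden handle, 260 mm long, lying at the far right. Leave alone.
- offcut: Wooden offcut 50 x 140 x 40 mm, near right. Leave alone.

How it is judged:
On the way, in this order (a step that is already met when the one before it is completed fails the run):
1. the yellow blade is in the boom's slot down to its shoulder and let go, the lock still up (horizontal distance between blade_shoulder and slot below 0.004 m and z of blade_shoulder in the frame of slot between -0.004 and 0.003 m and angle between the y axis of yellow_blade and the x axis of boom, either way round below 0.2 rad and angle between yellow_blade's own z axis and vertical below 0.12 rad and contact force between the fingers and yellow_blade below 0.2 N and value of joint lock below 0.003 m), for 0.2 s.
2. the lock button is pressed and the boom is free, still in (value of joint lock above 0.0055 m and x of boom in the frame of gauge below 0.01 m), for 0.1 s.
At the end, for the whole second after the job is handed in: Fingers hold the drawn-out boom still (over 3 N contact), pointer within 4 mm of the unshifted cursor (3 mm); lock down 5 mm or more; yellow blade in the slot, not held, shoulder within 3 mm of the mouth in height and 4 mm sideways, upright within 0.12 rad, turned with the slot (horizontal distance between blade_shoulder and slot below 0.004 m and z of blade_shoulder in the frame of slot between -0.004 and 0.003 m and angle between the y axis of yellow_blade and the x axis of boom, either way round below 0.2 rad and angle between yellow_blade's own z axis and vertical below 0.12 rad and x of pointer in the frame of cursor_line between -0.004 and 0.004 m and x of boom in the frame of gauge above 0.04 m and contact force between the fingers and boom above 3 N and linear speed of boom below 0.01 m/s and contact force between the fingers and yellow_blade below 0.2 N and value of joint lock above 0.005 m and distance of cursor_line from where it was at the start of the episode below 0.003 m); the arm keeps its last pose, push and grip.
It fails at once if another blade is disturbed (moved over 20 mm) (distance of any of blue_blade, white_blade from where it was at the start of the episode above 0.02 m).
It fails at once if something else on the bench is disturbed (moved over 20 mm) (distance of any of bowl, wax_tin, sanding_block, blank, gouge, offcut from where it was at the start of the episode above 0.02 m).
It fails at once if the cursor is shifted (distance of cursor_line from where it was at the start of the episode above 0.006 m).
It also fails if it takes over 66 s, if anything falls off the work surface, if the arm or the gripper's body presses on something with over 40 N, if the wrist force passes 120 N, or if a joint passes its speed limit or range.

### The arm

A 7-joint arm with a two-finger parallel gripper is mounted at the origin on the work surface. World frame = base frame: x ahead of the robot, y to its left, z up, the work surface at z = 0. Lengths are in m, angles in rad, forces in N, time in s.
With the tool pointing down it reaches from about 0.425 to 0.8 m from the base axis. Payload 8.3 kg.
Tool frame: the origin (TCP) lies at the centre of the arm's flange, where the gripper is bolted on; the fingertips stand 173 mm ahead of it and the grasp point (between the pads) lies 155 mm ahead of it; z points along the fingers, x is the direction in which the jaws open and shut, and the axes are right-handed (so a half turn about z gives the same grasp; the last joint's range is limited). The gripper opens to 85 mm and grips with 20 to 120 N. Pads are 22 mm wide; open, the fingers measure 114 mm over their backs; the gripper's body (76 mm by 85 mm) begins 54 mm behind the grasp point. The pads swing forward as they close: fully open they stand 13 mm farther back than shut.
Start: joints at [1.048, 0.383, 0.016, 1.37, -0.006, 1.388, -0.046], TCP at [0.277, -0.56, 0.405] pointing down, gripper open.
Joint ranges: [-2.95, 2.95], [-0.25, 2.06], [-1.52, 1.56], [0.18, 2.33], [-1.44, 4.58], [0.02, 2.06], [-3.01, 3.01]. Speed limits (rad/s): [2.39, 2.39, 3.01, 3.01, 3.14, 3.14, 3.14].

### API

Orientations are given as a unit quaternion [w, x, y, z].
In Python, from workcell import bot gives the robot as it stands. Calls block until the motion is done:
- bot.move_ptp(position, orientation): joint-space move of the TCP to a pose.
- bot.move_linear(position, ori=None, rate=0.15, guard=None): straight line of the TCP; ori=None keeps the orientation; rate is the mean speed in m/s. With guard (N) it stops when the force on the tool has changed by that much, and returns True; else False.
- bot.move_j(angles): joint-space move.
- bot.grip(opening): opening from 0.0 (shut) to 1.0 (fully open); the grip force is fixed at half the most; returns when the fingers have stopped.
- bot.sleep(seconds).
- bot.inverse_kinematics(position, orientation): joint angles nearest the present ones, or None.
- bot.state(): the state.
- bot.get_image(name): name is "side" or "top"; returns (picture, depth): 384x512x3 uint8, blue, green, red; 384x512 float32, m along the optical axis (not along the pixel's ray), 0 where there is no reading.
- bot.get_calibration(name): a dict with "fx", "fy", "cx", "cy" (pixels), "position" and "attitude" of the camera in the world. Camera axes: x right, y up, looking along -z (the intrinsics and any distortion apply to the point x, -y, -z); pixel columns grow to the right and rows downward; lengths in m; the calibration is good to about 2 mm. A picture is of the moment at which its call begins. get_calibration takes no time and is no camera call.
A pose or a line that the arm cannot do raises bot.IKError and nothing moves.
- bot.finish_job(): hands the job in, once; it reports no verdict.
The state is a dict: "time": time; "qpos": joint angles; "qd": joint speeds; "joint_efforts": joint torques, N m; "eef_pos": TCP position; "eef_rot": TCP orientation; "ft_force": force on the tool from outside, world axes, zero at the start; "moment": the same for the moment, N m; "gripper_width": opening from 0.0 (shut) to 1.0 (fully open).
Only numpy, scipy, OpenCV 4.12 (cv2) and the standard library are available. Lean on these libraries where they do the work, as an engineer would, in place of code of your own. Each camera call takes 0.05 s, during which the arm holds its last target.

## Working session

There is one attempt and no reset: what is moved stays moved. The work goes in short steps, each a Python script; the robot and the scene stay as the last script left them, time stands still between calls to the robot, and variables do not carry over. Pictures are saved under pics/ and viewed, and the job is handed in when it is done.

```bash
ls; mkdir -p pics; cat > h.py <<'E'
import numpy as np, cv2
from workcell import bot
E
python3 - <<'E'
from h import *
s=bot.state()
for k,v in s.items(): print(k,np.round(v,4))
for n in("side","top"):
    im,d=bot.get_image(n); cv2.imwrite(f"pics/{n}0.png",im); np.save(f"pics/{n}0.npy",d)
    c=bot.get_calibration(n); print(n,c,(d>0).mean(),d[d>0].min(),d.max())
E
```

```text
pics
time 0.0
qpos [ 1.0481  0.3843  0.0164  1.3712 -0.0063  1.3882 -0.0465]
qd [-0.0003  0.0003  0.0026 -0.0019  0.0006 -0.0003  0.0001]
joint_efforts [-6.00000e-04 -6.27604e+01  8.44000e-01 -3.71834e+01  1.66000e-02
  1.41000e-02  0.00000e+00]
eef_pos [ 0.2773 -0.5599  0.4037]
eef_rot [-5.000e-04  8.497e-01 -5.273e-01 -9.000e-04]
ft_force [ 1.1459  0.5332 -0.2541]
moment [-0.0297 -0.0489  0.0286]
gripper_width 1.0013
side {'fx': 364.73030190151803, 'fy': 364.73030190151803, 'cx': 258.6777006032556, 'cy': 187.80286340958878, 'position': array([0.08428471, 0.92006657, 0.70777745]), 'attitude': array([-0.20915527, -0.11362513,  0.48175054,  0.84336221])} 0.9956614176432291 0.57072514 3.271322
top {'fx': 442.5311669146869, 'fy': 442.5311669146869, 'cx': 258.33708403736296, 'cy': 192.74756964973184, 'position': array([ 0.39462388, -0.06107875,  1.38910381]), 'attitude': array([ 0.70626928,  0.0455876 , -0.04090621, -0.7052887 ])} 0.99627685546875 0.6792654 2.3017585
```

View pics/side0.png

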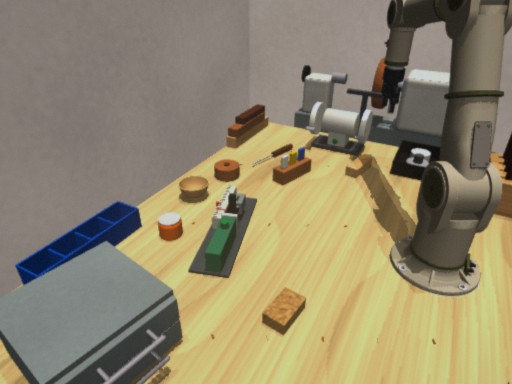

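View pics/top0.png

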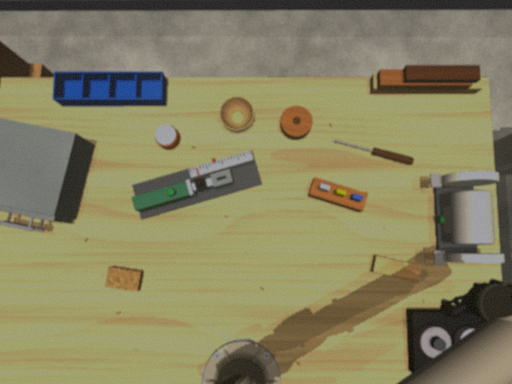

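```bash
cat >> h.py <<'E'
from scipy.spatial.transform import Rotation as R
def cal(n):
    c=bot.get_calibration(n); q=np.array(c['attitude'])
    return c,R.from_quat(q[[1,2,3,0]]).as_matrix(),np.array(c['position'])
def ray(n,u,v):
    c,M,p=cal(n)
    d=M@np.array([(u-c['cx'])/c['fx'],-(v-c['cy'])/c['fy'],-1.]); return p,d
def onplane(n,u,v,z):
    p,d=ray(n,u,v); return p+d*(z-p[2])/d[2]
def proj(n,P):
    c,M,p=cal(n); q=M.T@(np.array(P)-p); return np.array([c['cx']+c['fx']*q[0]/-q[2],c['cy']-c['fy']*q[1]/-q[2]])
def tri(a,b):
    p1,d1=ray(*a);p2,d2=ray(*b)
    A=np.stack([d1,-d2],1); t=np.linalg.lstsq(A,p2-p1,rcond=None)[0]
    x1=p1+d1*t[0];x2=p2+d2*t[1]; return (x1+x2)/2,np.linalg.norm(x1-x2)
def crop(im,x0,y0,x1,y1,s,fn):
    cv2.imwrite(fn,cv2.resize(im[y0:y1,x0:x1],None,fx=s,fy=s,interpolation=cv2.INTER_NEAREST))
E
python3 - <<'E'
from h import *
print(bot.get_calibration("top").keys())
t=cv2.imread("pics/top0.png");s=cv2.imread("pics/side0.png")
crop(t,125,140,270,225,5,"pics/t1.png");crop(t,300,170,375,220,10,"pics/t2.png")
crop(s,185,175,265,280,5,"pics/s1.png");crop(s,265,140,320,190,11,"pics/s2.png")
d=np.load("pics/top0.npy")
for u,v in[(240,250),(150,200),(250,180),(330,195)]: print(u,v,d[v,u],onplane("top",u,v,0))
E
```

```text
dict_keys(['fx', 'fy', 'cx', 'cy', 'position', 'attitude'])
240 250 1.3806378 [0.3858118  0.00507038 0.        ]
150 200 1.3242642 [0.54205783 0.2907557  0.        ]
250 180 1.3926383 [ 0.60624104 -0.02517291  0.        ]
330 195 1.3374317 [ 0.55855453 -0.2779967   0.        ]
```

View pics/t1.png

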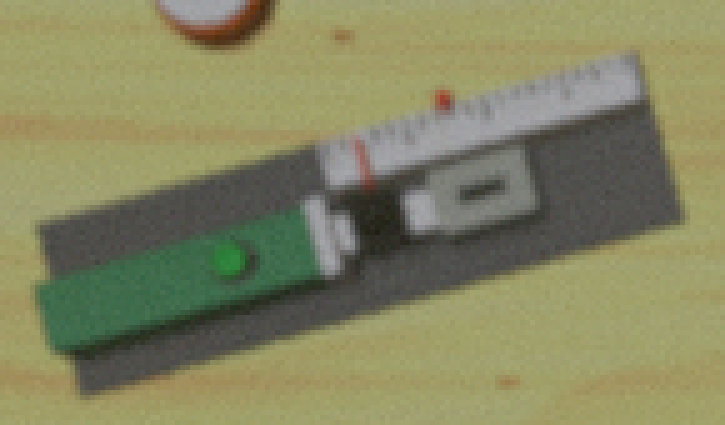

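View pics/t2.png

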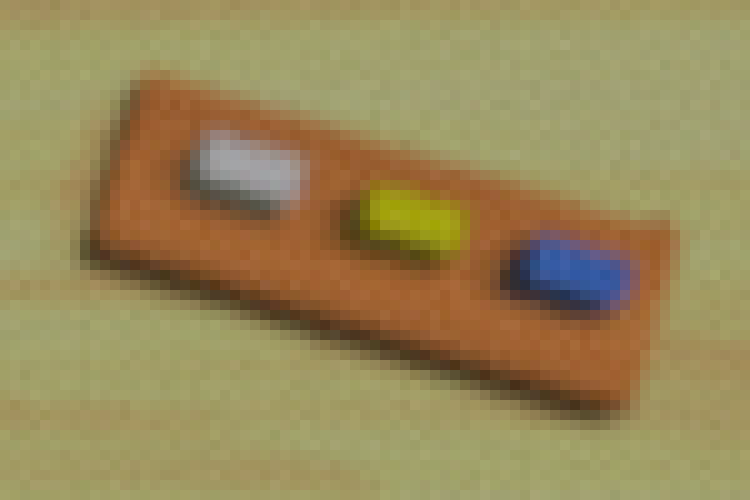

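View pics/s1.png

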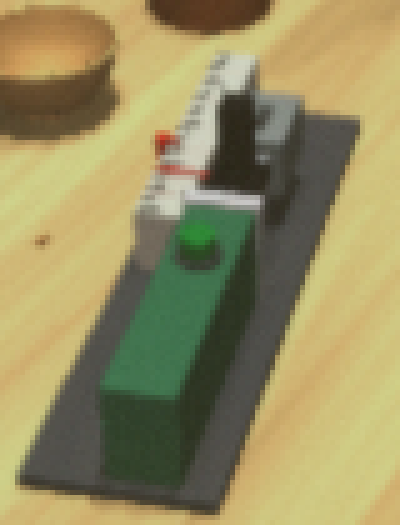

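View pics/s2.png

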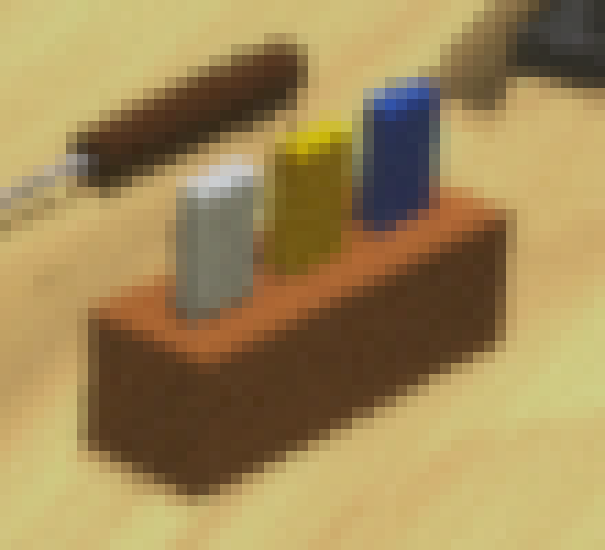

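```bash
cat >> h.py <<'E'
def blob(im,lo,hi,box):
    x0,y0,x1,y1=box
    h=cv2.cvtColor(im[y0:y1,x0:x1],cv2.COLOR_BGR2HSV)
    m=cv2.inRange(h,np.array(lo),np.array(hi))
    n,l,st,ce=cv2.connectedComponentsWithStats(m)
    i=1+np.argmax(st[1:,4]); ys,xs=np.nonzero(l==i)
    rect=cv2.minAreaRect(np.stack([xs+x0,ys+y0],1).astype(np.float32))
    return np.array([ce[i][0]+x0,ce[i][1]+y0]),st[i,4],rect,(l==i)
E
python3 - <<'E'
from h import *
t=cv2.imread("pics/top0.png");s=cv2.imread("pics/side0.png")
for name,im in(("t",t),("s",s)):
    h=cv2.cvtColor(im,cv2.COLOR_BGR2HSV)
    pts={"t":dict(button=(171,192),sleeve=(150,200),base=(145,190),railw=(203,172),pointer=(198,174),cursor=(214,160),post=(200,185),head=(226,178),slot=(222,177),yel=(341,192),yelside=(341,195),bench=(200,230),blue=(357,197),white=(324,186),wood=(316,195)),
     "s":dict(button=(224,223),sleeve=(220,240),cursor=(217,203),post=(231,200),head=(242,196),yeltop=(293,152.5),yelside=(293,160))}[name]
    for k,(u,v) in pts.items(): print(name,k,h[int(v),int(u)])
E
```

```text
t button [ 65 158 132]
t sleeve [ 70 111 108]
t base [30 13 80]
t railw [103  11 162]
t pointer [  5  94 144]
t cursor [  4 143 128]
t post [ 34 110  37]
t head [ 45  13 114]
t slot [25 26 58]
t yel [ 30 233 160]
t yelside [ 24 194  84]
t bench [ 30  78 163]
t blue [110 179 164]
t white [120   3 166]
t wood [ 12 172 141]
s button [ 62 160 126]
s sleeve [ 68 114 114]
s cursor [  4 201 155]
s post [23 96 45]
s head [ 47  13 139]
s yeltop [ 27 230 205]
s yelside [ 22 214 112]
```

```bash
cat > m1.py <<'E'
from h import *
t=cv2.imread("pics/top0.png");s=cv2.imread("pics/side0.png")
d=np.load("pics/top0.npy")
c,M,p=cal("top")
def show(k,b,z):
    print(k,np.round(b[0],2),b[1],"rect",np.round(b[2][0],2),np.round(b[2][1],1),round(b[2][2],1),"->",np.round(onplane("top",*b[0],z),4))
f={}
f['button']=blob(t,(55,140,90),(75,255,255),(160,180,185,205)),.093
f['yel']=blob(t,(25,150,125),(36,255,255),(300,170,375,220)),.105
f['white']=blob(t,(0,0,120),(180,45,255),(315,180,333,195)),.105
f['blue']=blob(t,(100,100,110),(125,255,255),(345,185,370,205)),.105
f['cursor']=blob(t,(0,110,70),(9,255,255),(205,150,225,168)),.058
f['pointer']=blob(t,(0,50,70),(12,255,255),(192,165,205,180)),.056
f['wood']=blob(t,(6,120,110),(17,255,255),(300,170,375,220)),.055
f['head']=blob(t,(0,0,95),(180,40,135),(212,165,235,192)),.076
for k,(b,z) in f.items(): show(k,b,z)
bs=blob(s,(55,140,90),(75,255,255),(210,210,240,240)); ys=blob(s,(20,150,150),(36,255,255),(280,145,310,160)); cs=blob(s,(0,150,100),(9,255,255),(210,195,225,210))
for k,b,q in(('button',bs,f['button'][0]),('yel',ys,f['yel'][0]),('cursor',cs,f['cursor'][0])):
    x,e=tri(("top",*q[0]),("side",*b[0])); print("tri",k,np.round(b[0],2),b[1],np.round(x,4),round(e,4))
# depth of button/yellow
for k in('button','yel','wood','head'):
    u,v=f[k][0][0]; u,v=int(round(u)),int(round(v)); dd=d[v,u]; P=p+M@np.array([(u-c['cx'])/c['fx'],-(v-c['cy'])/c['fy'],-1.])*dd; print("depth",k,np.round(P,4))
def dp(n,D,u,v):
    c,M,p=cal(n);return p+M@np.array([(u-c['cx'])/c['fx'],-(v-c['cy'])/c['fy'],-1.])*D[v,u]
for u,v in[(240,250),(200,230),(330,150),(330,240)]: print("bench",np.round(dp("top",d,u,v),4))
E
python3 m1.py
```

```text
button [170.11 191.61] 28 rect [170.  191.5] [4.9 4.9] 45.0 -> [0.5572 0.2085 0.093 ]
yel [341.17 191.36] 42 rect [341.29 191.32] [9.5 4.4] 14.0 -> [ 0.5569 -0.2944  0.105 ]
white [324.52 186.32] 44 rect [324.41 186.35] [9.7 4.4] 14.0 -> [ 0.5717 -0.246   0.105 ]
blue [357.08 196.68] 37 rect [357.1 196.7] [8.9 3.8] 18.4 -> [ 0.5413 -0.3404  0.105 ]
cursor [213.2 159.4] 5 rect [213.  159.5] [1. 2.] 90.0 -> [0.6611 0.0863 0.058 ]
pointer [197.48 173.35] 23 rect [196.96 172.89] [9.8 2.8] 69.4 -> [0.6181 0.1339 0.056 ]
wood [337.13 193.94] 756 rect [338.02 193.09] [57.3 18.7] 17.2 -> [ 0.5553 -0.2911  0.055 ]
head [221.51 176.38] 265 rect [223.17 175.59] [15.8 26.6] 74.1 -> [0.6056 0.0585 0.076 ]
tri button [223.96 221.59] 27 [0.5586 0.2096 0.0904] 0.0024
tri yel [293. 152.] 17 [ 0.5583 -0.2944  0.103 ] 0.0023
tri cursor [217.   202.71] 7 [0.6637 0.0876 0.0526] 0.0033
depth button [0.5565 0.2095 0.0895]
depth yel [ 0.5574 -0.293   0.1098]
depth wood [ 0.5525 -0.287   0.0766]
depth head [0.6081 0.0578 0.0676]
bench [ 0.3858  0.0052 -0.0026]
bench [ 4.477e-01  1.309e-01 -2.000e-04]
bench [ 0.7032 -0.2804  0.0012]
bench [ 4.172e-01 -2.754e-01  3.000e-04]
```

```bash
cat > m2.py <<'E'
from h import *
import sys
def run(fn):
    t=cv2.imread(fn); g=cv2.cvtColor(t,cv2.COLOR_BGR2GRAY).astype(float)
    np.set_printoptions(linewidth=200)
    print("slot px\n",g[170:184,214:232].astype(int))
    w=np.clip(95-g[173:182,217:227],0,None); 
    ys,xs=np.mgrid[173:182,217:227]; su,sv=(w*xs).sum()/w.sum(),(w*ys).sum()/w.sum()
    C=np.cov(np.stack([xs.ravel(),ys.ravel()]),aweights=w.ravel()); print("slot",su,sv,onplane("top",su,sv,.076),C)
    h=cv2.cvtColor(t,cv2.COLOR_BGR2HSV)
    # bench mask -> gauge outline
    m=((h[...,1]<60)|(h[...,0]>40)|(h[...,2]<95)).astype(np.uint8)
    x0,y0,x1,y1=125,140,270,225
    n,l,st,ce=cv2.connectedComponentsWithStats(m[y0:y1,x0:x1]); i=1+np.argmax(st[1:,4])
    mm=(l==i).astype(np.uint8); cnt=max(cv2.findContours(mm,cv2.RETR_EXTERNAL,cv2.CHAIN_APPROX_NONE)[0],key=len)[:,0]+[x0,y0]
    o=t.copy(); 
    for q in cnt:o[q[1],q[0]]=(0,0,255)
    crop(o,x0,y0,x1,y1,5,"pics/outl.png")
    np.save("cnt.npy",cnt)
run("pics/top0.png")
E
python3 m2.py
```

```text
slot px
 [[134 127 117 106  98  86  88  88  92 101 106 115 118 121 123 107  78  67]
 [103  92  95  84  87  95  97 107 113 121 120 127 128 127 130 109  86  67]
 [ 83  85  95 108 111 115 120 124 127 126 128 124 130 128 125 117  87  67]
 [104 112 119 121 124 124 126 124 127 129 125 131 128 129 125 122  97  71]
 [124 127 125 125 129 126 126 123 122 127 113 120 117 127 130 123 109  78]
 [129 128 123 127 123 123 117 120 108 107 103 106 113 125 129 125 116  84]
 [128 124 125 119 117 110  97  97  86  80  71  88 110 128 124 127 116  95]
 [128 123 112  93  90  80  71  68  57  59  67  81 106 122 124 122 122 100]
 [122 122 110  76  66  54  59  60  71  82  91  98 112 123 127 128 126 108]
 [127 119 105  78  66  70  79  86 103 111 114 120 124 126 126 129 127 118]
 [129 125 113  97  98 105 111 119 118 126 124 132 129 121 127 125 124 114]
 [125 127 125 118 116 121 124 123 132 129 123 124 123 125 123 119 115 104]
 [127 130 127 127 128 130 125 131 128 129 128 120 120 113 105  99  90  78]
 [133 126 127 130 130 133 127 125 114 113 107 105  93  85  73  67  59  56]]
slot 220.7634011090573 177.62476894639556 [0.6018078  0.06073151 0.076     ] [[ 5.27305599 -1.40013083]
 [-1.40013083  0.83387608]]
```

View pics/outl.png

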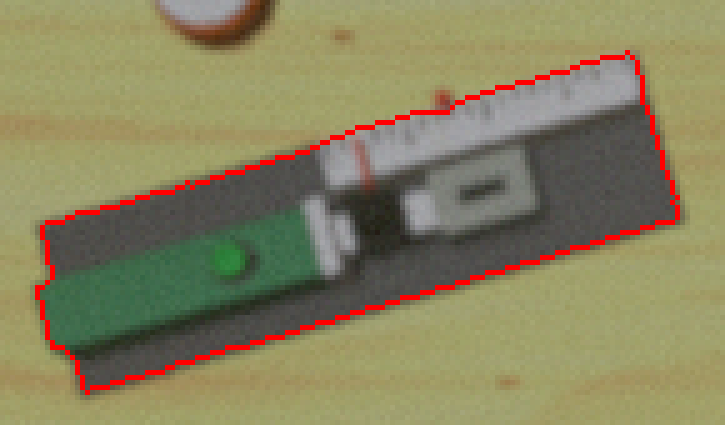

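```bash
cat > m3.py <<'E'
from h import *
cnt=np.load("cnt.npy").astype(float)
def fit(sel,z,outside):
    P=np.array([onplane("top",*q,z)[:2] for q in cnt[sel]])
    vx,vy,a,b=cv2.fitLine(P.astype(np.float32),cv2.DIST_HUBER,0,.001,.001).ravel()
    return np.degrees(np.arctan2(vy,vx)),np.array([a,b]),len(P)
cx,cy=(cnt-[125,140]).T*5
near=(cx>100)&(cx<660)&(cy>225)
far=(cx>60)&(cx<310)&(cy<230)
rail=(cx>330)&(cx<620)&(cy<150)&~((cx>425)&(cx<460))
end=(cx>645)&(cx<672)
for k,s,z in(("near0",near,0.),("near1",near,.01),("far",far,.01),("rail",rail,.054),("end",end,.01)): print(k,fit(s,z,0))
# line edges shift by half pixel outside
E
python3 m3.py
```

```text
near0 (np.float32(-73.50104), array([0.5385769 , 0.13543928], dtype=float32), 107)
near1 (np.float32(-73.50104), array([0.5375406 , 0.13402456], dtype=float32), 107)
far (np.float32(-74.147865), array([0.615458  , 0.25257853], dtype=float32), 49)
rail (np.float32(-73.553024), array([0.66486883, 0.06343284], dtype=float32), 51)
end (np.float32(11.361639), array([ 0.62616396, -0.04807012], dtype=float32), 22)
```

```bash
cat >> h.py <<'E'
def down(a):
    x=np.array([np.cos(a),np.sin(a),0]);z=np.array([0,0,-1.]);y=np.cross(z,x)
    q=R.from_matrix(np.stack([x,y,z],1)).as_quat(); return q[[3,0,1,2]]
def at(x,y,zg): return np.array([x,y,zg+.155])
def rep(m=""):
    s=bot.state(); print(m,"t",round(float(s['time']),2),"p",np.round(s['eef_pos'],4),"F",np.round(s['ft_force'],2),"w",round(float(s['gripper_width']),3))
YR=np.radians(-17.8)
YG=np.radians(-73.6); EX=np.array([np.cos(YG),np.sin(YG)]); EY=np.array([-EX[1],EX[0]])
def snap(tag):
    for n in("side","top"):
        im,d=bot.get_image(n); cv2.imwrite(f"pics/{n}{tag}.png",im); np.save(f"pics/{n}{tag}.npy",d)
E
python3 - <<'E'
from h import *
print(bot.inverse_kinematics(at(.5573,-.2944,.15),down(YR)))
print(bot.inverse_kinematics(at(.602,.0607,.18),down(YG+np.pi/2)))
bot.move_ptp(at(.5573,-.2944,.15),down(YR)); rep(); snap(1)
t=cv2.imread("pics/top1.png");s=cv2.imread("pics/side1.png")
crop(t,270,130,400,230,6,"pics/t1a.png");crop(s,250,60,350,190,5,"pics/s1a.png")
E
```

```text
[ 0.6272268   0.47188182 -0.26444153  1.48178422  0.1275805   1.20483702
  0.03401677]
[ 0.3149413   0.45577848 -0.63575581  1.50651309  0.27713509  1.27055452
 -0.06796118]
 t 1.57 p [ 0.5563 -0.2968  0.3054] F [ 0.22 -1.04  0.05] w 0.999
```

View pics/t1a.png

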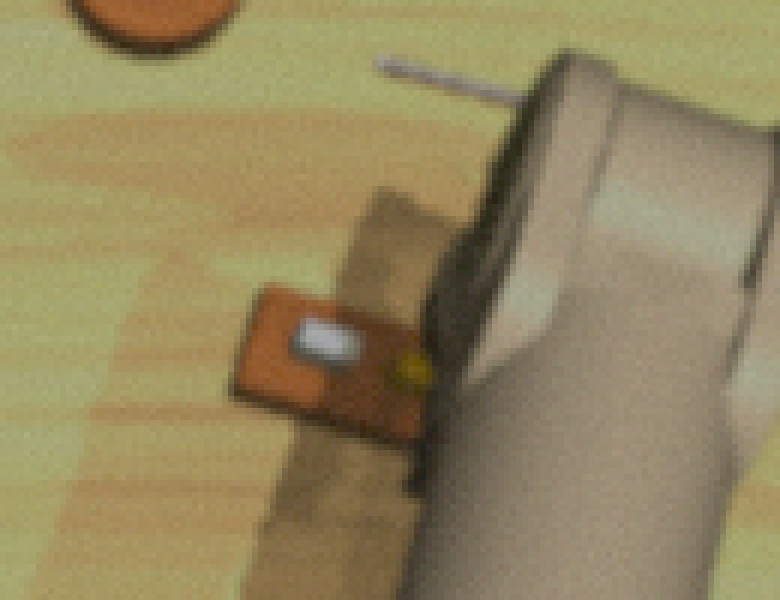

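View pics/s1a.png

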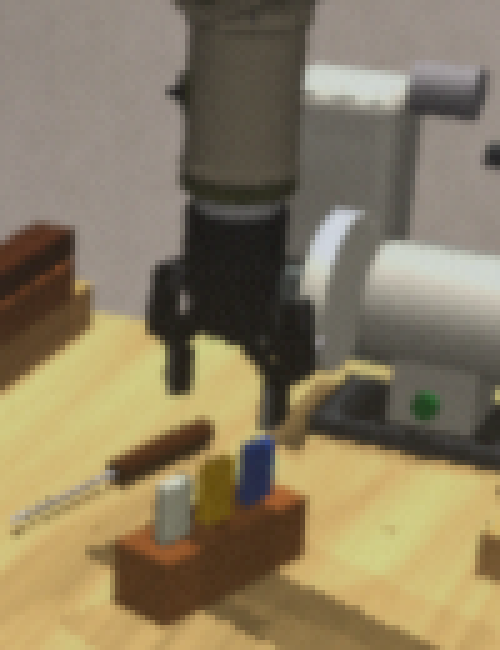

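```bash
python3 - <<'E'
from h import *
bot.sleep(.3); rep()
bot.move_linear(at(.5573,-.2944,.110),down(YR),rate=.1); rep()
bot.sleep(.3); rep(); snap(2)
s=cv2.imread("pics/side2.png")
crop(s,250,60,350,190,5,"pics/s2a.png")
# projected expected fingertip points
for n in("side","top"):
    for sg in(1,-1):
        print(n,proj(n,np.array([.5573+sg*.0425*np.cos(YR),-.2944+sg*.0425*np.sin(YR),.110-.005])))
    print(n, proj(n,[.5573,-.2944,.105]))
E
```

```text
t 1.98 p [ 0.5571 -0.2947  0.3051] F [-0.2  -0.64 -0.82] w 0.996
 t 2.52 p [ 0.5574 -0.2944  0.265 ] F [-0.42 -0.08  0.67] w 0.997
 t 2.83 p [ 0.5575 -0.2944  0.2657] F [-0.26  0.5  -0.65] w 0.998
side [285.41268819 148.31773351]
side [302.00519665 155.04058277]
side [293.55818629 151.61807571]
top [345.31662889 177.53852363]
top [336.99441308 205.01521239]
top [341.1711427  191.22529125]
```

View pics/s2a.png

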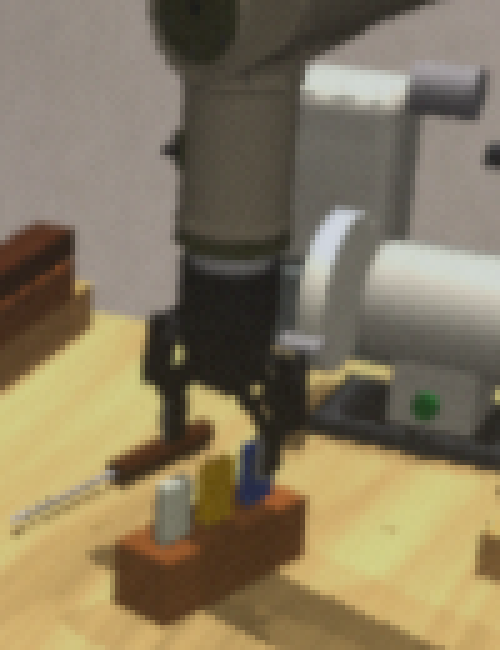

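```bash
python3 - <<'E'
from h import *
print(bot.move_linear(at(.5573,-.2944,.082),down(YR),rate=.08,guard=12)); bot.sleep(.2); rep()
bot.grip(0.0); rep("grip"); bot.sleep(.2); rep()
bot.move_linear(at(.5573,-.2944,.222),down(YR),rate=.12); rep("lift")
bot.sleep(.2); snap(3); rep()
s=cv2.imread("pics/side3.png"); crop(s,250,60,350,190,5,"pics/s3a.png")
t=cv2.imread("pics/top3.png"); crop(t,270,130,400,230,6,"pics/t3a.png")
E
```

```text
False
 t 3.62 p [ 0.5575 -0.2945  0.2375] F [ 0.35  0.24 -0.51] w 1.003
grip t 4.28 p [ 0.5574 -0.2944  0.2371] F [0.06 0.81 1.09] w 0.159
 t 4.47 p [ 0.5574 -0.2944  0.2371] F [-0.84 -0.57  2.27] w 0.157
lift t 5.79 p [ 0.5571 -0.2943  0.3759] F [-0.6   0.44 -0.59] w 0.157
 t 6.09 p [ 0.5573 -0.2944  0.3766] F [ 0.46 -0.59  0.3 ] w 0.148
```

View pics/s3a.png

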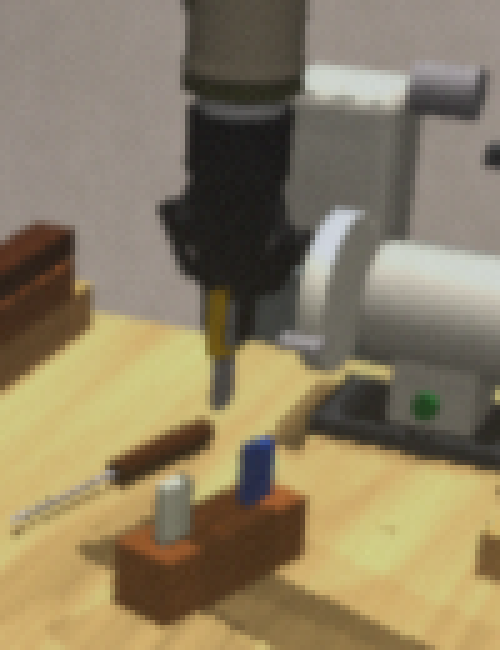

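View pics/t3a.png

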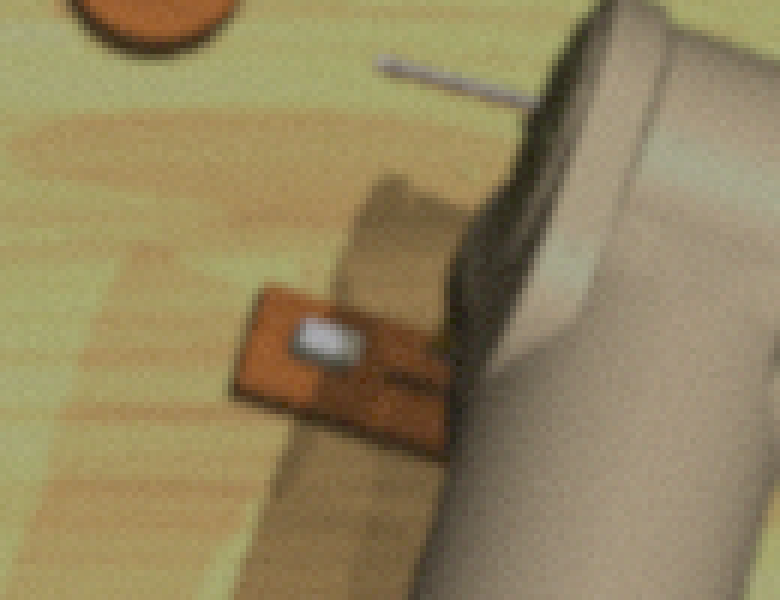

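```bash
python3 - <<'E'
from h import *
for z in(.195,.15): print(proj("side",[.5573,-.2944,z]),"crop",(proj("side",[.5573,-.2944,z])-[250,60])*5)
S=np.array([.6023,.0608]); q=down(YG+np.pi/2)
bot.move_ptp(at(*S,.222),q); bot.sleep(.4); rep()
bot.move_linear(at(*S,.088+.072),q,rate=.1); bot.sleep(.3); rep(); snap(4)
s=cv2.imread("pics/side4.png"); crop(s,190,110,290,230,5,"pics/s4a.png")
t=cv2.imread("pics/top4.png"); crop(t,125,120,270,225,5,"pics/t4a.png")
for z in(.133,.088,.076): print(z,(proj("side",[*S,z])-[190,110])*5, (proj("top",[*S,z])-[125,120])*5)
E
```

```text
[294.95648964 129.90219443] crop [224.7824482  349.51097216]
[294.24587316 140.93818537] crop [221.2293658  404.69092686]
 t 7.83 p [0.6024 0.0604 0.377 ] F [ 0.06 -0.03 -1.1 ] w 0.16
 t 8.9 p [0.6024 0.0608 0.3156] F [-0.01  0.72 -0.62] w 0.162
0.133 [236.29539885 362.29620308] [469.71216486 271.81946061]
0.088 [237.69548788 422.77943638] [476.88235234 284.16264782]
0.076 [238.05967226 438.51204246] [478.71303679 287.31409692]
```

View pics/s4a.png

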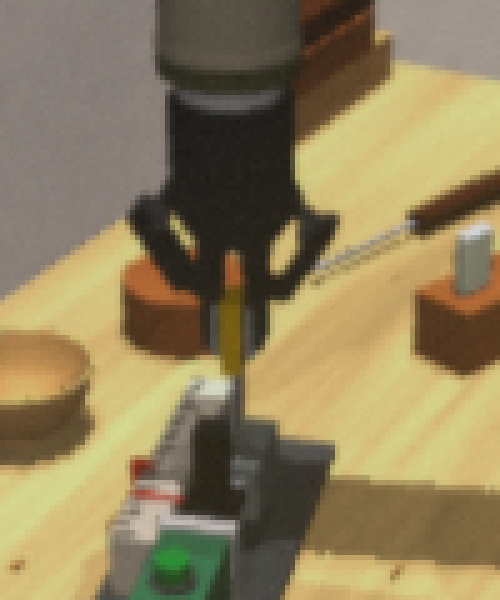

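View pics/t4a.png

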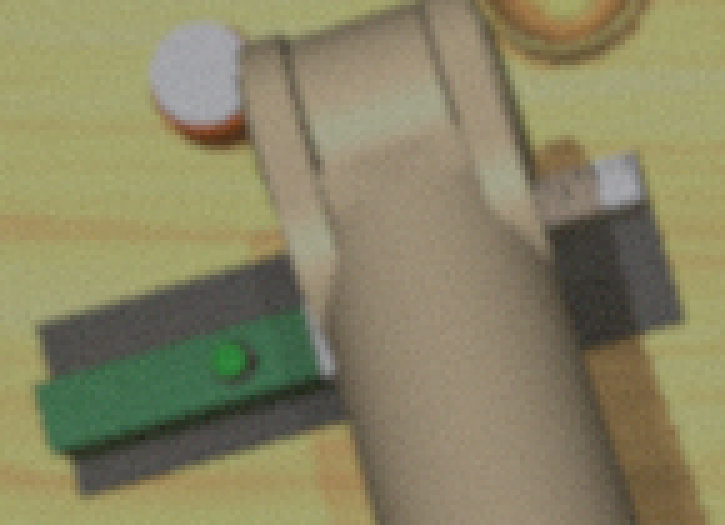

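```bash
python3 - <<'E'
from h import *
S=np.array([.6023,.0608]); q=down(YG+np.pi/2)
g=bot.move_linear(at(*S,.104),q,rate=.04,guard=8); print(g); rep(); bot.sleep(.2); rep(); snap(5)
s=cv2.imread("pics/side5.png"); crop(s,190,110,290,230,5,"pics/s5a.png")
E
```

```text
False
 t 10.55 p [0.6024 0.0608 0.2593] F [0.14 0.17 0.3 ] w 0.161
 t 10.75 p [0.6024 0.0608 0.2592] F [-0.34 -0.31 -0.31] w 0.155
```

View pics/s5a.png

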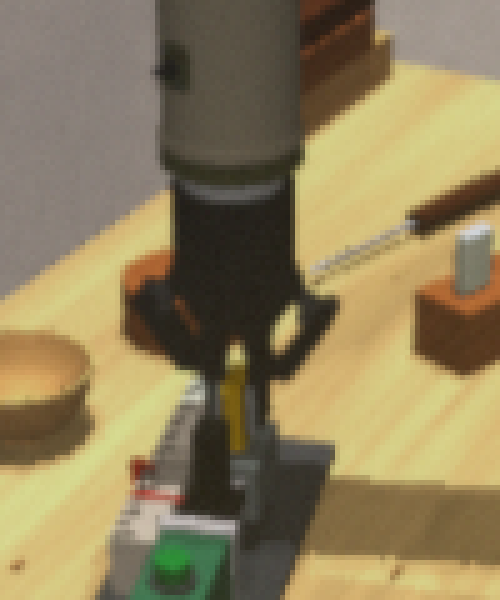

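```bash
python3 - <<'E'
from h import *
S=np.array([.6023,.0608]); q=down(YG+np.pi/2)
g=bot.move_linear(at(*S,.099),q,rate=.02,guard=8); print(g); rep(); bot.sleep(.1); rep()
bot.grip(1.0); rep("open"); bot.sleep(.3)
bot.move_linear(at(*S,.20),q,rate=.12); bot.sleep(.2); rep()
bot.move_ptp(at(.50,.33,.25),q); bot.sleep(.2); rep(); snap(6)
s=cv2.imread("pics/side6.png"); crop(s,190,110,290,230,5,"pics/s6a.png")
t=cv2.imread("pics/top6.png"); crop(t,125,120,270,225,5,"pics/t6a.png")
E
```

```text
True
 t 11.06 p [0.6025 0.0609 0.258 ] F [-0.81 -0.31  6.23] w 0.154
 t 11.16 p [0.6025 0.0609 0.258 ] F [-1.8   0.05  5.28] w 0.156
open t 11.85 p [0.6021 0.0607 0.2569] F [ 0.23 -0.16 -0.56] w 0.999
 t 13.32 p [0.6022 0.0607 0.3541] F [-0.19  0.93 -0.41] w 1.003
 t 14.64 p [0.5012 0.3284 0.4046] F [ 0.61 -0.95 -0.07] w 1.002
```

View pics/s6a.png

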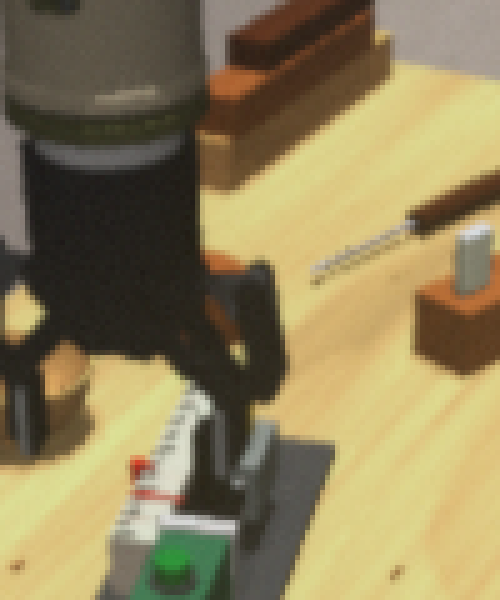

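View pics/t6a.png

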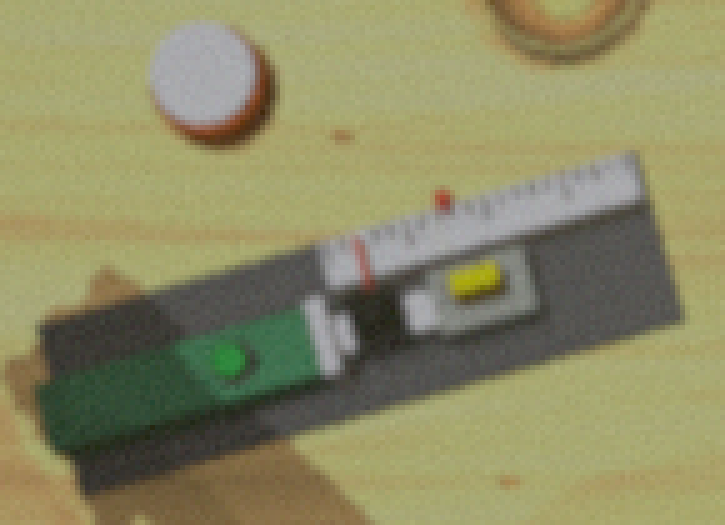

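```bash
python3 - <<'E'
from h import *
t=cv2.imread("pics/top6.png")
b=blob(t,(25,150,115),(36,255,255),(205,160,235,185)); P=onplane("top",*b[0],.126); print(b[:3],P,P[:2]@EX,P[:2]@EY)
b=blob(t,(55,140,90),(75,255,255),(160,180,185,205));P=onplane("top",*b[0],.093);print(b[:2],P[:2]@EX,P[:2]@EY)
np.set_printoptions(linewidth=220)
h=cv2.cvtColor(t,cv2.COLOR_BGR2HSV)
# redness
f=t.astype(float); red=f[...,2]-f[...,:2].max(2)
print(red[154:180,192:220].astype(int))
np.save("red6.npy",red)
E
```

```text
(array([219.60465116, 175.46511628]), np.int32(43), ((219.6500244140625, 175.45001220703125), (4.427187919616699, 9.17060375213623), 71.56504821777344)) [0.60023416 0.05952246 0.126     ] 0.1123702623769024 0.5926186756707282
(array([170.25806452, 191.38709677]), np.int32(31)) -0.04206428638930034 0.5938913216738466
[[ 2  4  5  2  4  2  1  4  8  4  8  4  4  5  6  3  4  3  6  4  6  3  4  4  7  6  7  8]
 [-1  1  0  0 -1  0  2  3 -1 -2  2  5  1  0 -1  3  4  2  3  1  3  3  2  2  1  0  0  3]
 [-1  2  2 -3  0  1  0 -3 -1 -1  1 -1  0  3 -3  0  1  1  1  1 -2 -3 -3  1  0  1 -1 -1]
 [-3  1 -1 -4  0  1  0  1  0 -1  1 -3  0 -1 -1 -1 -2  0  0  2 12 19 16  5 -2  1 -3  0]
 [ 5 -2  2 -1 -3 -2  1  1 -1 -1 -1 -2  0 -2 -2 -2  2  1  1 18 48 60 45 17  2  1  1  1]
 [-1  1 -1  3 -2  0  5  3  0  3  0  2  0  0  1 -1  3  1  7 24 69 92 67 26  5  2  0  0]
 [ 0 -1  1  1  0  3 -2  0  2  1  3  1  1  1 -1  5 -1  1  5 20 57 84 62 22  5  2  0  1]
 [ 2  1  1  1 -2  0  2 -2  0  0 -1  3 -2  0 -2  4  2  0  5 14 35 53 46 13  3  4 -1 -4]
 [ 0  0  0  0 -2  1  4 -5  0 -2  0  2  2 -3 -2  0 -3  2  4  4 18 19 23  4 -3 -3  2  2]
[... 780 characters left out ...]
 1]
 [-2 -5 -5 -1 21 47 28  2 -6 -1 -5 -5 -3 -2 -2 -2  2  1  2  2  4  1  2  1  0  3  5 -2]
 [-6 -4 -8 -3 16 47 39  9 -3 -5 -6  0  2  0  4 -2  2  4  3  8  5 -1  2 -1  3  6  5  0]
 [-1 -6 -6 -1 10 33 46 17  0 -1  2  0  4  2  6  6 10  5  2 -4  0  0  2  0  0  4  3  1]
 [-7 -4 -2 -4  2 26 51 27  4 -3  2  4  2  8  5  6  2 -2 -3 -3 -3  1  2  1 -4  0 -1  2]
 [-3 -3  1 -1  5 28 49 38 12  4  5  2  2  3  5  2  3  0 -2 -2  1 -3  0 -1 -1  3  1  0]
 [-4  1  3 -3  8 23 39 33 14  1  3  4  4  1  4  2  2  0  1 -5 -2  1  1  4  4  2  2  5]
 [ 4  1  5  0  5 15 19 17  7  1  0  1  3  2 -1  0 -2 -3 -2 -1 -1  3  2  7 11  6  4  7]
 [ 1  4  1 -1  2  2  8  2  1 -3  2  2  1  1 -2 -2 -2 -5 -4 -2 -2 -5  2  4 12 11 13  8]]
```

```bash
cat > pc.py <<'E'
from h import *
def reg(n,red,box,z,thr=10):
    x0,y0,x1,y1=box; w=np.clip(red[y0:y1,x0:x1]-thr,0,None); ys,xs=np.mgrid[y0:y1,x0:x1]
    P=np.array([onplane(n,u,v,z)[:2] for u,v in zip(xs.ravel(),ys.ravel())]); w=w.ravel()
    g=np.stack([P@EX,P@EY],1); c=(g*w[:,None]).sum(0)/w.sum(); C=np.cov(g.T,aweights=w); e,V=np.linalg.eigh(C)
    pc=(xs.ravel()*w).sum()/w.sum(),(ys.ravel()*w).sum()/w.sum()
    return c,np.degrees(np.arctan2(V[0,1],V[1,1])),np.round(pc,2)
def redof(im): f=im.astype(float); return f[...,2]-f[...,:2].max(2)
if __name__=="__main__":
    for fn in("pics/top0.png","pics/top6.png"):
        r=redof(cv2.imread(fn)); a=reg("top",r,(208,155,220,165),.058); 
        for z in(.054,.058):
            b=reg("top",r,(193,166,203,179),z); print(fn,a,z,b,"dx",a[0][0]-b[0][0])
    s=cv2.imread("pics/side0.png"); r=redof(s); crop(s,205,190,240,225,16,"pics/s0z.png")
    np.set_printoptions(linewidth=220); print(r[196:216,206:232].astype(int))
E
python3 pc.py
```

```text
pics/top0.png (array([0.10340891, 0.65850875]), np.float64(5.275577176992504), array([213.05, 159.45])) 0.054 (array([0.04571792, 0.63360464]), np.float64(0.007564600622775066), array([197.22, 172.62])) dx 0.05769098896244862
pics/top0.png (array([0.10340891, 0.65850875]), np.float64(5.275577176992504), array([213.05, 159.45])) 0.058 (array([0.04609031, 0.63278888]), np.float64(0.007564600622759577), array([197.22, 172.62])) dx 0.05731860007949798
pics/top6.png (array([0.10336014, 0.6584792 ]), np.float64(8.941298233091416), array([213.03, 159.47])) 0.054 (array([0.04573862, 0.63340749]), np.float64(0.05646485952277111), array([197.25, 172.68])) dx 0.05762151660146526
pics/top6.png (array([0.10336014, 0.6584792 ]), np.float64(8.941298233091416), array([213.03, 159.47])) 0.058 (array([0.04611095, 0.63259232]), np.float64(0.05646485952275199), array([197.25, 172.68])) dx 0.057249189733757234
[[ 17  19  24  23  19   3  -1  -5  -4  -1   7  11  12  12   9   8   4   1   0   1  -2  -1   0   3   5   5]
 [ 19  27  23  17  13   1  -3  -4   0   6  11  13  13  12   9   8   7   2   0  -2  -2  -3 
[... 1243 characters left out ...]
  54  63  62  60  57  55  50  65  50  17   5   5   4   2]
 [ 19  21  24  28  29  23  22  23  20   8   3   8  10  12  13  15  17  16  27  54  36  13   4   6   4   4]
 [ 21  25  28  29  25  22  24  24  14   3   2   3   1   1   2   0   1   2   4  13  10   4   6   5   4   5]
 [ 24  29  27  23  21  24  25  19  11   4   5   6   0  -1   0   0   0  -1   1   4   3   2   3   2   5   4]
 [ 27  27  22  21  24  26  22  13   4   9  10  11   7   7   1   2  -1  -1  -1   2   1   1   0   0   2   3]
 [ 26  23  22  22  26  22  18   9   2   7   3   3   2   2  -1   2   4   2   0  -1   0   0  -2  -2   1   1]
 [ 22  22  25  23  23  19   8   0  -3  -1  -3  -1  -3  -4  -3  -2  -4  -2  -3  -3  -2  -2   0   2   3   4]]
```

View pics/s0z.png

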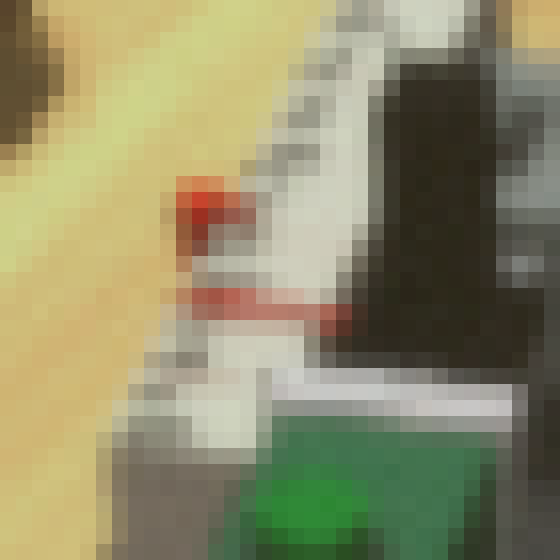

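```bash
python3 - <<'E'
from h import *
B=EX*-.0424+EY*.5945; q=down(YG+np.pi/2); print(B)
bot.grip(0.0); rep()
bot.move_ptp(np.array([*B,.125+.173]),q); bot.sleep(.4); rep()
g=bot.move_linear(np.array([*B,.0945+.173]),q,rate=.06,guard=10); print(g); bot.sleep(.1); rep()
for z in(.091,.089,.087,.0855,.0845):
    g=bot.move_linear(np.array([*B,z+.173]),q,rate=.03,guard=20); bot.sleep(.1); rep(f"{z} {g}")
snap(7)
s=cv2.imread("pics/side7.png"); crop(s,185,110,285,280,3.5,"pics/s7a.png")
E
```

```text
[0.55834088 0.20852691]
 t 15.51 p [0.5    0.3301 0.405 ] F [-0.01  0.61 -0.91] w 0.0
 t 16.63 p [0.5582 0.2093 0.2985] F [0.71 1.16 0.4 ] w -0.003
False
 t 17.39 p [0.5584 0.2086 0.2678] F [ 0.43 -0.19  0.14] w 0.0
0.091 False t 17.76 p [0.5584 0.2086 0.2641] F [1.14 0.03 0.89] w 0.002
0.089 False t 18.11 p [0.5584 0.2086 0.262 ] F [0.93 0.57 1.57] w -0.003
0.087 False t 18.46 p [0.5583 0.2085 0.2599] F [ 0.92 -0.98  0.53] w 0.001
0.0855 False t 18.81 p [0.5583 0.2085 0.2586] F [0.13 0.36 4.08] w 0.0
0.0845 False t 19.16 p [0.5583 0.2086 0.2585] F [-3.42 -1.92 10.43] w 0.001
```

View pics/s7a.png

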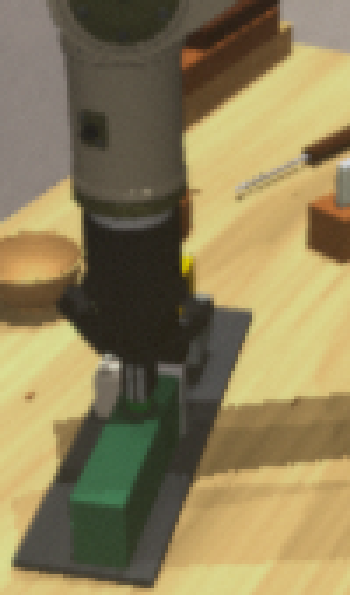

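```bash
python3 - <<'E'
from h import *
B=EX*-.0424+EY*.5945; q=down(YG+np.pi/2)
g=bot.move_linear(np.array([*B,.082+.173]),q,rate=.02,guard=15); bot.sleep(.1); rep(f"{g}")
bot.move_linear(np.array([*B,.15+.173]),q,rate=.12)
bot.move_ptp(at(.47,.30,.27),q); bot.sleep(.2); rep(); snap(8)
s=cv2.imread("pics/side8.png"); crop(s,185,110,285,280,3.5,"pics/s8a.png")
t=cv2.imread("pics/top8.png"); crop(t,125,120,270,225,5,"pics/t8a.png")
E
```

```text
True t 19.57 p [0.5582 0.2087 0.2585] F [-3.74 -1.5   8.91] w 0.002
 t 21.15 p [0.471  0.2986 0.4235] F [-0.47 -0.43 -0.58] w 0.001
```

View pics/s8a.png

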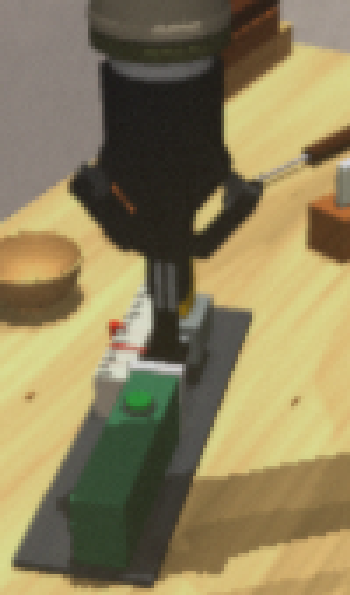

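View pics/t8a.png

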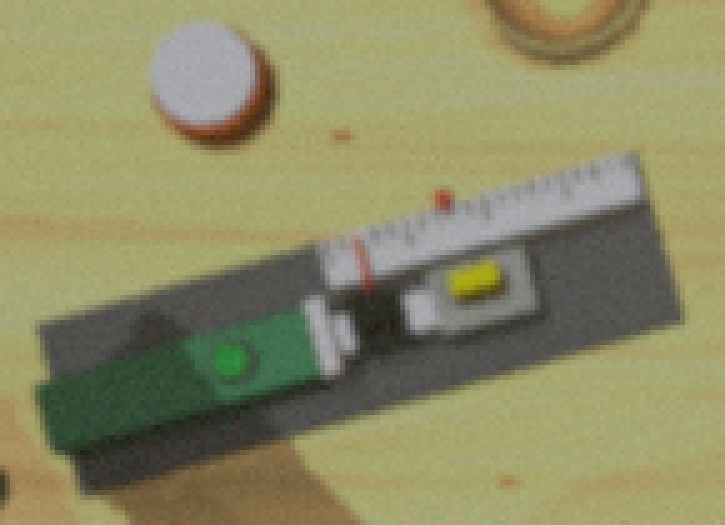

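Measure the button's height and check whether it went down, by comparing side/top centroids before and after.

```bash
python3 - <<'E'
from h import *
for k in("0","8"):
    t=cv2.imread(f"pics/top{k}.png");s=cv2.imread(f"pics/side{k}.png")
    a=blob(t,(55,140,90),(75,255,255),(160,180,185,205));b=blob(s,(55,140,90),(75,255,255),(210,205,240,245))
    x,e=tri(("top",*a[0]),("side",*b[0])); print(k,a[0],b[0],a[1],b[1],np.round(x,4),e)
print(proj("side",[.5583,.2085,.093]),proj("side",[.5583,.2085,.085]))
print(proj("top",[.5583,.2085,.093]),proj("top",[.5583,.2085,.085]))
E
```

```text
0 [170.10714286 191.60714286] [223.96296296 221.59259259] 28 27 [0.5586 0.2096 0.0904] 0.002448050773964267
8 [170.6  191.96] [224.13333333 223.83333333] 25 30 [0.5585 0.2096 0.0826] 0.002262477382232386
[224.64710861 220.77986844] [224.75208732 223.04538464]
[170.10425559 191.23650193] [170.65410523 191.5740483 ]
```

```bash
python3 - <<'E'
from h import *
G=EX*.0463+EY*.595; q=down(YG+np.pi/2); print(G)
bot.grip(1.0)
bot.move_ptp(at(*G,.205),q); bot.sleep(.4); rep()
g=bot.move_linear(at(*G,.105),q,rate=.1,guard=10); bot.sleep(.2); rep(g)
bot.grip(0.0); bot.sleep(.2); rep("grip"); snap(9)
s=cv2.imread("pics/side9.png"); crop(s,185,110,285,230,5,"pics/s9a.png")
E
```

```text
[0.58386422 0.12357693]
 t 23.32 p [0.5836 0.1242 0.3603] F [ 0.1  -0.68 -0.47] w 1.002
False t 24.67 p [0.584  0.1237 0.2606] F [-0.47 -0.18  0.03] w 0.999
grip t 25.48 p [0.5841 0.1237 0.2602] F [ 3.41  2.08 -0.6 ] w 0.224
```

View pics/s9a.png

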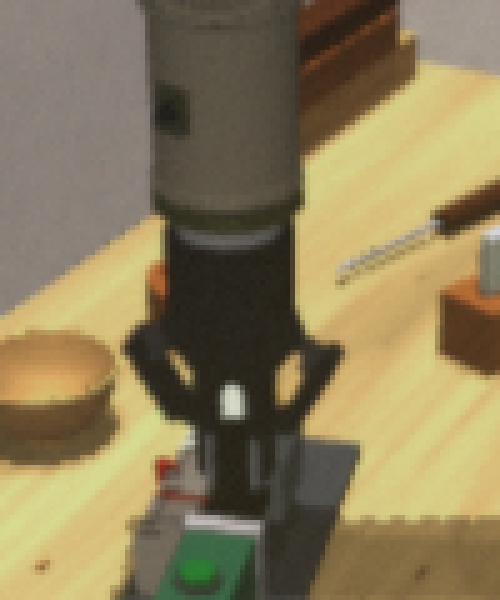

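```bash
python3 - <<'E'
from h import *
q=down(YG+np.pi/2)
p0=np.array(bot.state()['eef_pos'])
G=at(*(EX*.0463+EY*.595),.105)
for d in(.02,.0574):
    bot.move_linear(G+np.array([*EX,0])*d,q,rate=.04); bot.sleep(.3); rep(d)
p1=np.array(bot.state()['eef_pos']); print((p1-p0)[:2]@EX,(p1-p0)[:2]@EY)
snap(10)
s=cv2.imread("pics/side10.png"); crop(s,195,120,285,230,5,"pics/s10a.png");crop(s,205,185,240,225,14,"pics/s10z.png")
t=cv2.imread("pics/top10.png"); crop(t,125,120,270,225,5,"pics/t10a.png")
E
```

```text
0.02 t 26.52 p [0.5895 0.1055 0.2602] F [ 3.54  3.08 -0.55] w 0.227
0.0574 t 27.91 p [0.6001 0.0699 0.2602] F [ 3.85  4.81 -1.03] w 0.225
0.056103510559871374 0.00012076336552967686
```

View pics/s10a.png

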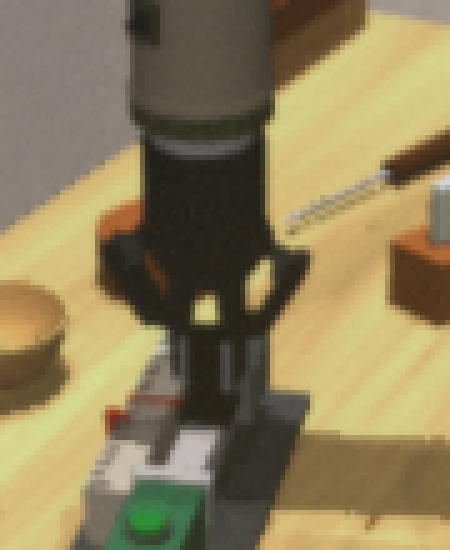

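View pics/s10z.png

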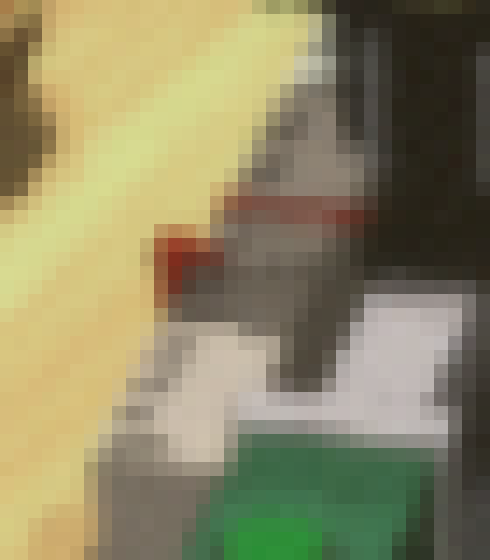

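View pics/t10a.png

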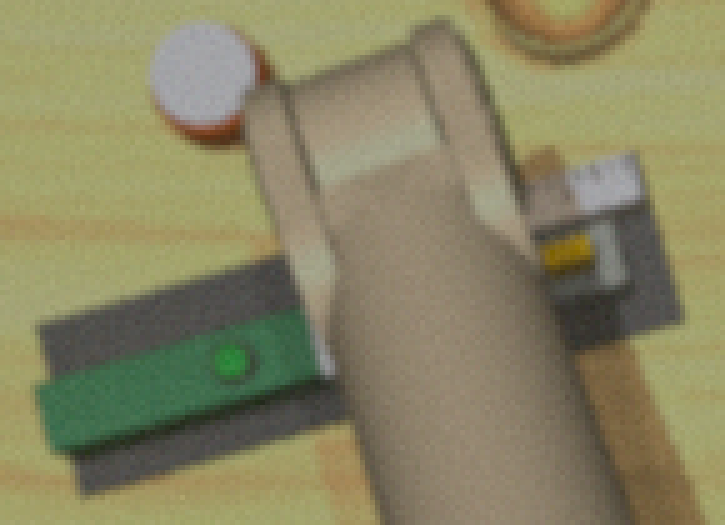

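```bash
python3 - <<'E'
from pc import *
np.set_printoptions(linewidth=220)
for k,pb in(("0",(215,206,228,213)),("9",(215,206,228,213)),("10",(220,196,232,203))):
    r=redof(cv2.imread(f"pics/side{k}.png")); 
    if k=="10": print(r[192:212,212:234].astype(int))
    p=reg("side",r,pb,.056,20); c=reg("side",r,(214,200,221,206),.057,25); print(k,"ptr",p,"cur",c,"dx",p[0][0]-c[0][0])
X=.1034
for y in(.650,.6585,.667): print(y,[np.round(proj("side",[*(EX*(X+e)+EY*y),z]),2) for e in(-.005,0,.005) for z in(.058,)], proj("side",[*(EX*(X-.005)+EY*y),.05]))
for y in(.61,.625,.64,.65): print("ptr aligned",y,proj("side",[*(EX*X+EY*y),.056]))
E
```

```text
0 ptr (array([0.06797855, 0.64148211]), np.float64(7.581940400005707), array([220.26, 208.54])) cur (array([0.09846828, 0.66056725]), np.float64(-100.26094363393653), array([217.24, 202.51])) dx -0.030489731164726405
9 ptr (array([0.06850094, 0.64374073]), np.float64(14.444871239558084), array([219.62, 208.37])) cur (array([0.09687302, 0.65992238]), np.float64(-96.48956801902246), array([217.29, 202.79])) dx -0.028372082759345454
[[17 18 14  5  0 -2 -1  0  5  9  9 11 12 11  9 10  8  6  4  4  3  5]
 [17 12  4 -1 -1  0  1  5 10 10 13 10  9 10  8  9 11  6  3  4  3  3]
 [ 8  0 -2 -3  1  5  6  9 11 12 10 10  9  8 11  9 11  7  5  1  6  5]
 [ 2 -4 -3 -3  1  7 10 11 13 10  8  9 11 10 12 11 11 10  5  3  2  2]
 [-2 -4 -4  0  5 11 13 11  9  8 10  9 11  9 10 11 11 10  9  4  5  4]
 [-1 -3  0  6 11 14 13 10 10 12 12 10  8  9 10 11 13 11  8  7  5  3]
 [-2  1  9 12 13 13 12 11 24 28 27 17 14 13 13 14 12 12  9  6  5  3]
 [ 2  8 14 15 13 11 11 15 32 43 44 39 36 37 35 34 33 31 23 16  7  5]
 [ 7 13 15 15 15 14 15 17 24 26 25 22 26 34 37 37 44 50 41 23  7  7]
 [12 15 15 14 38 49 45 29 18 11 11 12 11 15 1
[... 740 characters left out ...]
, 0.64068129]), np.float64(-4.6363924828726315), array([225.14, 199.55])) cur (array([0.09680112, 0.65990144]), np.float64(-97.27307798175318), array([217.29, 202.81])) dx 0.02587684312109742
0.65 [array([220.34, 202.63]), array([220.77, 201.81]), array([221.2, 201. ])] [220.44572604 204.67739378]
0.6585 [array([217.83, 202.33]), array([218.27, 201.52]), array([218.7 , 200.71])] [217.94526026 204.38103664]
0.667 [array([215.33, 202.04]), array([215.77, 201.23]), array([216.22, 200.42])] [215.45051868 204.08535793]
ptr aligned 0.61 [232.63030205 203.71490866]
ptr aligned 0.625 [228.17730182 203.19201967]
ptr aligned 0.64 [223.74233909 202.67124872]
ptr aligned 0.65 [220.79566406 202.32523842]
```

```bash
python3 - <<'E'
from pc import *
for a,b in(((195.6,166.7),(215.4,207.9)),((195.9,168),(216.5,208.1)),((198.4,177.8),(226,209.3))):
    x,e=tri(("top",*a),("side",*b)); print(np.round(x,4),e,"gx",x[:2]@EX,"gy",x[:2]@EY)
x,e=tri(("top",213.05,158.),("side",216.5,202)); print("cursor outer top",x,e,x[:2]@EX,x[:2]@EY)
# corrected top-view dx with z of pointer
r=redof(cv2.imread("pics/top0.png"))
for z in(.056,.06,.065,.07,.075,.08,.085): print(z,.1034-reg("top",r,(193,166,203,179),z)[0][0], [ (proj("side",[*(EX*(g)+EY*y),z])) .round(1) for g,y in((.0459,.6585),)])
E
```

```text
[0.6367 0.1382 0.0707] 0.0013819782301190007 gx 0.04722719374700899 gy 0.6497691008990026
[0.6329 0.1373 0.0706] 0.0018199447918621952 gx 0.04699429628863003 gy 0.6459075387657506
[0.603  0.1292 0.0709] 0.0020366880208831867 gx 0.04633648825949857 gy 0.6149014985657297
cursor outer top [0.66674027 0.08745989 0.05457962] 0.0013271143719474601 0.10434692092067463 0.6643068162524871
0.056 0.05749588285647666 [array([213.1, 211.7])]
0.06 0.057123493973526014 [array([213. , 210.7])]
0.065 0.05665800786983774 [array([212.9, 209.4])]
0.07 0.056192521766149445 [array([212.8, 208. ])]
0.075 0.055727035662461157 [array([212.7, 206.7])]
0.08 0.055261549558772854 [array([212.6, 205.4])]
0.085 0.054796063455084566 [array([212.6, 204. ])]
```

```bash
python3 - <<'E'
from pc import *
for k,pb in(("0",(215,206,228,213)),("9",(215,206,228,213)),("10",(220,196,232,203))):
    r=redof(cv2.imread(f"pics/side{k}.png"))
    print(k,[reg("side",r,pb,z,20)[0].round(4) for z in(.0708,.073)])
# cursor in side: expected silhouettes if at gx .103, compare pixel for plane z=.0555 (bias-corrected) top face row ~201.9
for v in(201.5,202,202.5): print(v,[(onplane("side",217.3,v,z)[:2]@EX).round(4) for z in(.0555,.058)])
# top view: head's leading edge now?
np.set_printoptions(linewidth=220)
for k in("0","6","10"):
    t=cv2.imread(f"pics/top{k}.png"); b=blob(t,(18,140,85),(36,255,255),(205,155,252,185)); print(k,b[:2],b[2])
E
```

```text
0 [array([0.0469, 0.6347]), array([0.0438, 0.6336])]
9 [array([0.0474, 0.6369]), array([0.0443, 0.6358])]
10 [array([0.1004, 0.6339]), array([0.0971, 0.6329])]
201.5 [np.float64(0.1066), np.float64(0.1029)]
202 [np.float64(0.1036), np.float64(0.1)]
202.5 [np.float64(0.1007), np.float64(0.0971)]Traceback (most recent call last):
  File "<stdin>", line 10, in <module>
  File "h.py", line 25, in blob
    i=1+np.argmax(st[1:,4]); ys,xs=np.nonzero(l==i)
        ~~~~~~~~~^^^^^^^^^^
    return _wrapfunc(a, 'argmax', axis=axis, out=out, **kwds)
    return bound(*args, **kwds)
ValueError: attempt to get argmax of an empty sequence
```

```bash
python3 - <<'E'
from pc import *
xs=np.arange(.06,.24,.0005)
def prof(k,z,ys,ch):
    t=cv2.imread(f"pics/top{k}.png").astype(np.float32); out=[]
    for y in ys:
        uv=np.array([proj("top",[*(EX*x+EY*y),z]) for x in xs],np.float32)
        s=cv2.remap(t,uv[:,0][None],uv[:,1][None],cv2.INTER_CUBIC)[0]
        out.append(ch(s))
    return np.mean(out,0)
chroma=lambda s:(np.minimum(s[:,1],s[:,2])-s[:,0])/(s.max(1)+1)
gray=lambda s:s.mean(1)
def cross(p,lo,hi,sign):
    m=(xs>=lo)&(xs<=hi); p=p[m];x=xs[m]; h=(p.max()+p.min())/2; d=np.where(sign*(p[:-1]-h)>0,1,0)&np.where(sign*(p[1:]-h)<=0,1,0)
    i=np.nonzero(d)[0]; return x[i],p.max(),p.min()
Y=np.arange(.588,.598,.002)
for k,lo,hi in(("6",.112,.14),("8",.112,.14),("10",.168,.196)):
    print("yellow front",k,cross(prof(k,.126,Y,chroma),lo,hi,1))
Yh=np.concatenate([np.arange(.578,.584,.002),np.arange(.606,.612,.002)])
for k,lo,hi in(("0",.125,.16),("6",.125,.16),("8",.125,.16),("10",.183,.215)):
    for nm,yy in(("lo",np.arange(.578,.584,.002)),("hi",np.arange(.606,.612,.002))): print("head",nm,k,cross(prof(k,.076,yy,gray),lo,hi,1))
E
```

```text
Traceback (most recent call last):
  File "h.py", line 13, in proj
    c,M,p=cal(n); q=M.T@(np.array(P)-p); return np.array([c['cx']+c['fx']*q[0]/-q[2],c['cy']-c['fy']*q[1]/-q[2]])
          ~~~^^^
  File "h.py", line 5, in cal
    c=bot.get_calibration(n); q=np.array(c['attitude'])
ValueError: time passes only in moves, steps and waits
```

```bash
sed -i 's/^def cal(n):/import functools\n@functools.lru_cache(None)\ndef cal(n):/' h.py
cat > pr.py <<'E'
from pc import *
xs=np.arange(.06,.24,.0005)
def prof(k,z,ys,ch):
    t=cv2.imread(f"pics/top{k}.png").astype(np.float32); out=[]
    for y in ys:
        uv=np.array([proj("top",[*(EX*x+EY*y),z]) for x in xs],np.float32)
        s=cv2.remap(t,uv[:,0][None].copy(),uv[:,1][None].copy(),cv2.INTER_CUBIC)[0]
        out.append(ch(s))
    return np.mean(out,0)
chroma=lambda s:(np.minimum(s[:,1],s[:,2])-s[:,0])/(s.max(1)+1)
gray=lambda s:s.mean(1)
def cross(p,lo,hi,sign):
    m=(xs>=lo)&(xs<=hi); p=p[m];x=xs[m]; h=(p.max()+p.min())/2
    i=np.nonzero((sign*(p[:-1]-h)>0)&(sign*(p[1:]-h)<=0))[0]; return x[i],p.max().round(2),p.min().round(2)
if __name__=="__main__":
    Y=np.arange(.588,.598,.002)
    for k,lo,hi in(("6",.112,.14),("8",.112,.14),("10",.168,.196)):
        print("yellow front",k,cross(prof(k,.126,Y,chroma),lo,hi,1))
    for k,lo,hi in(("0",.125,.16),("6",.125,.16),("8",.125,.16),("10",.183,.215)):
        for nm,yy in(("lo",np.arange(.578,.584,.002)),("hi",np.arange(.606,.612,.002))): print("head",nm,k,cross(prof(k,.076,yy,gray),lo,hi,1))
E
python3 pr.py
```

```text
yellow front 6 (array([0.1265]), np.float32(0.85), np.float32(0.02))
yellow front 8 (array([0.127]), np.float32(0.84), np.float32(0.01))
yellow front 10 (array([0.182]), np.float32(0.66), np.float32(0.02))
head lo 0 (array([0.142]), np.float32(125.03), np.float32(65.7))
head hi 0 (array([0.142]), np.float32(125.54), np.float32(67.47))
head lo 6 (array([0.1415]), np.float32(132.6), np.float32(70.41))
head hi 6 (array([0.142]), np.float32(129.41), np.float32(72.46))
head lo 8 (array([0.1415]), np.float32(129.84), np.float32(69.08))
head hi 8 (array([0.142]), np.float32(129.85), np.float32(72.46))
head lo 10 (array([0.1975]), np.float32(127.34), np.float32(75.56))
head hi 10 (array([0.198]), np.float32(127.56), np.float32(71.75))
```

```bash
python3 - <<'E'
from pc import *
from scipy.ndimage import gaussian_filter1d
def line(k,us,v0,v1):
    r=redof(cv2.imread(f"pics/side{k}.png")); o=[]
    for u in us:
        c=r[v0:v1,u]; b=np.median(np.r_[c[:2],c[-2:]]); w=np.clip(c-b-3,0,None); o.append((w*np.arange(v0,v1)).sum()/w.sum())
    return np.array(o)
for k,us,v0,v1 in(("0",range(217,226),205,213),("9",range(217,226),205,213),("10",range(221,230),195,204)):
    v=line(k,us,v0,v1); g=[[onplane("side",u,vv,z)[:2]@EX for u,vv in zip(us,v)] for z in(.0708,.073)]
    print(k,v.round(2),np.mean(g,1).round(4),np.std(g,1).round(4))
E
```

```text
0 [207.45 208.22 208.48 208.55 208.76 208.87 208.89 209.25 209.53] [0.0467 0.0436] [0.0016 0.0016]
9 [206.43 208.19 208.74 208.8  208.94 208.96 208.98 209.24 209.44] [0.0469 0.0438] [0.0034 0.0034]
10 [199.04 198.96 199.12 199.34 199.53 199.63 199.71 199.85 199.9 ] [0.1009 0.0975] [0.0004 0.0004]
```

```bash
python3 - <<'E'
from h import *
q=down(YG+np.pi/2)
G=at(*(EX*.0463+EY*.595),.105)
bot.move_linear(G+np.array([*EX,0])*.0580,q,rate=.01); bot.sleep(.5); rep()
p=np.array(bot.state()['eef_pos']); print((p-np.array([.5841,.1237,.2602]))[:2]@EX)
bot.sleep(.5); rep(); snap(11)
t=cv2.imread("pics/top11.png"); crop(t,125,120,270,225,5,"pics/t11a.png")
s=cv2.imread("pics/side11.png"); crop(s,195,120,285,230,5,"pics/s11a.png")
from pc import *; from pr import *
for nm,yy in(("lo",np.arange(.578,.584,.002)),("hi",np.arange(.606,.612,.002))): print("head",nm,cross(prof("11",.076,yy,gray),.183,.215,1))
r=redof(s); print(reg("side",r,(214,200,221,206),.057,25)[2])
a=blob(t,(55,140,90),(75,255,255),(160,180,185,205));b=blob(s,(55,140,90),(75,255,255),(210,205,240,245));print(tri(("top",*a[0]),("side",*b[0])))
E
```

```text
t 28.76 p [0.6002 0.0695 0.2602] F [ 3.75  5.3  -0.91] w 0.225
0.05654784917445119
 t 29.26 p [0.6002 0.0695 0.2602] F [ 4.75  4.78 -0.87] w 0.227
head lo (array([0.198]), np.float32(126.78), np.float32(74.48))
head hi (array([0.1985]), np.float32(127.16), np.float32(74.16))
[217.28 202.83]
(array([0.5586042 , 0.20970906, 0.0829676 ]), np.float64(0.0015038885064430985))
```

View pics/s11a.png

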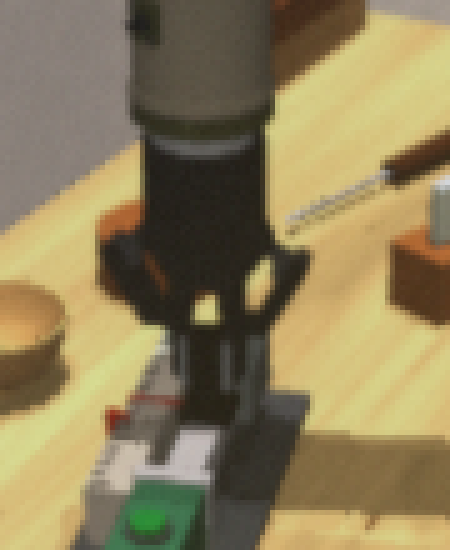

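View pics/t11a.png

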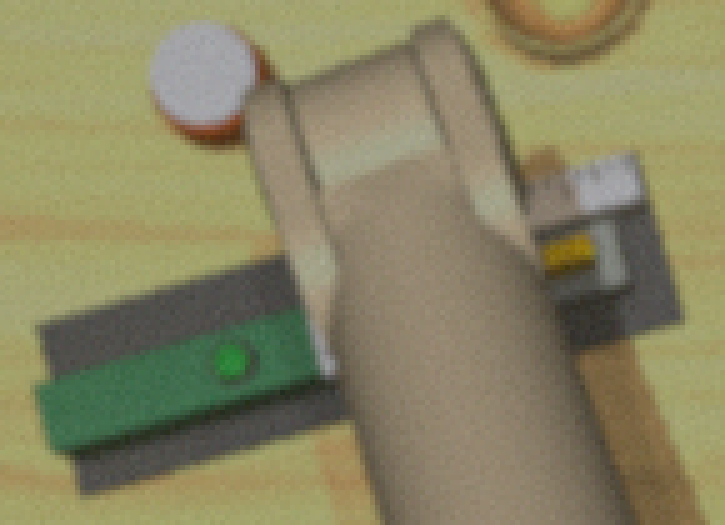

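```bash
python3 - <<'E'
from h import *
rep(); print(bot.finish_job())
E
```

```text
t 29.36 p [0.6002 0.0695 0.2601] F [ 4.09  5.   -1.28] w 0.229
the job is handed in; nothing more can be done
None
```

I carried out every step and handed the job in at about 29 s of the 66 s allowed, with the gripper still holding the post.

- **Blade:** it went into the boom's slot on the first try. The shoulder met the head with about 6 N, at the height that puts it level with the slot's mouth, and I let go of it before touching the lock. The top picture then showed it seated and in line with the slot.
- **Lock:** the green button measured 7.8 mm lower after pressing (8 mm is fully down). It still read low at the end, and the boom came free.
- **Boom:** it stands drawn out 56.5 mm by the arm's own reading and about 56.5 mm by the head block's front edge in the top view. My estimates of the pointer-to-cursor distance ran from 55.4 to 58 mm, so the pointer should be within about 1.5 mm of the cursor.
- **Cursor and bench:** the cursor stayed at the same pixel before and after the draw. I saw nothing else moved in the pictures, but did not measure the other things.

**Checks that disagreed:**
- My first pointer-to-cursor distance, 57.4 mm, assumed the pointer at cursor height. The two views put it at about 71–73 mm, so I corrected it.
- The coarser side view showed about 54 mm of travel against 56 mm from the arm and top view. I allowed for this by drawing about 0.5 mm further.
- At the end the arm hid the pointer from the top camera, so I could not check the final alignment directly from above.

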